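# Close the lugged lid of a disinfectant tablet tub

## Robot

A 6-joint arm with a two-finger parallel gripper is mounted at the origin on the work surface. World frame = base frame: x ahead of the robot, y to its left, z up, the work surface at z = 0. Lengths are in mm, angles in rad, forces in N, time in s.
With the tool pointing down it reaches from about 300 to 775 mm from the base axis. Payload 14.6 kg.
Tool frame: the origin (TCP) lies on the centre line of the jaws, within the pads' length; the fingertips stand 19 mm ahead of it and the grasp point (between the pads) is the TCP (bot.tip_reach is the distance from the TCP to the fingertips, in mm); z points along the fingers, y is the line along which they close (so a half turn about z gives the same grasp; the last joint's range is limited). The gripper opens to 85 mm and grips with 20 to 120 N. Pads are 22 mm wide; open, the fingers measure 114 mm over their backs; the gripper's body (76 mm by 85 mm) begins 54 mm behind the grasp point. The pads swing forward as they close: fully open they stand 13 mm farther back than shut.
Start: joints at [1.046, 0.3, 1.521, -0, 1.321, -0.067], TCP at [243.083, 493.356, 250.281] pointing down, gripper open.
Joint ranges: [-3.03, 3.03], [-0.79, 2.21], [0.23, 2.52], [-1.04, 4.18], [0, 3.07], [-2.55, 2.55]. Speed limits (rad/s): [2.22, 2.22, 2.57, 3.14, 3.14, 3.14].

## Interface

Orientations are given as a unit quaternion [w, x, y, z].
In Python, from rig import bot gives the robot as it stands. Calls block until the motion is done:
- bot.move_to(position, orientation): joint-space move of the TCP to a pose.
- bot.servo_line(position, attitude=None, speed=150, until_force=None): straight line of the TCP; attitude=None keeps the orientation; speed is the mean speed in mm/s. With until_force (N) it stops when the force on the tool has changed by that much, and returns True; else False.
- bot.move_joints(angles): joint-space move.
- bot.move_gripper(opening, grip_force=None): finger opening in mm; grip_force is the grip in N (None keeps the last); returns when the fingers have stopped.
- bot.dwell(seconds).
- bot.ik(position, orientation): joint angles nearest the present ones, or None.
- bot.read_state(): the state.
- bot.read_camera(name): name is "scene" or "top" or "wrist"; returns a dict with "image" (480x640x3 uint8, blue, green, red), "depth" (480x640 float32, mm along the optical axis (not along the pixel's ray), 0 where there is no reading), "fovy" (degrees; the focal length in pixels is half the picture's height over the tangent of half this angle, whatever the lens; pixels are square), "cx", "cy" (the principal point, pixels), "eye" and "attitude" of the camera in the world; the wrist camera has in their place "mount" (4x4, takes a point from camera to tool coordinates, whose origin is the TCP and whose axes are the flange's). Camera axes: x right, y down, z forward; pixel columns grow to the right and rows downward; lengths in mm; the calibration is good to about 2 mm. The wrist camera is an equidistant fisheye: a pixel r from the principal point sees the ray r / f radians off the axis. A picture is of the moment at which its call begins: read the wrist's pose just before it.
A pose or a line that the arm cannot do raises bot.MotionError and nothing moves.
- bot.finish_job(): hands the job in; it is judged then, once.
The state is a dict: "clock": time; "joint_positions": joint angles; "qvel": joint speeds; "effort": joint torques, N m; "ee_pos": TCP position; "tool_rot": TCP orientation; "ft_force": force on the tool from outside, world axes, zero at the start; "moment": the same for the moment, N m; "grip_width": finger opening in mm; "grip_force": force on a finger pad.
Only numpy, scipy, OpenCV 4.12 (cv2) and the standard library are available. Lean on these libraries where they do the work, as an engineer would, in place of code of your own. Each camera call takes 0.05 s, during which the arm holds its last target. There are 200 camera calls.

## Task

Close the tub of disinfectant tablets: take the blue lid by its bar, set it on the tub's mouth and turn it until you feel its lugs drop into the notches and the lid lies fully home, level and flush on the rim; then let go. Leave the bottle, the jar and the carton standing where they are.

Things in the scene. Friction and masses are not known exactly. Their poses are not given: they have to be found in the camera images.
- lid_grip (a point): Centre of the white bar handle of the loose blue round lid (106 mm across, about 0.3 kg); x along the bar, z up. The bar is 66 mm long, 16 wide, 44 high: its top is 22 mm above this point, the disc's top 22 mm below it, the foot of the plug under the disc 52 mm below it. The lid starts upright on the table, standing on that plug.
- lid_seat (a point): Centre of the disc's underside, 30 mm below lid_grip; z up. Below it a grey plug, 70 mm across, 22 mm long, with a tapered foot. Just under the disc four lugs, 90 degrees apart, 11 mm wide, 10 mm high, stick out of the plug to a radius of 44 mm; how they lie relative to the bar is not marked and cannot be seen from above.
- tub_mouth (a point): Centre of the mouth of the white tub, level with its rim, 130 mm above the table; z up. The mouth takes the plug with 2 mm to spare all round. A grey ring in the neck, flush with the rim, has four notches 90 degrees apart, 18 mm wide at the inner edge; their angle differs every time and is not told by this point's axes. The lid can be turned either way.
- tub: White round tub with a blue label band, 120 mm wide, screwed down by a 150 mm square plate, so it never moves; origin under its centre. With the lugs off the notches the lid rides 10 mm high (lid_seat 10 mm above tub_mouth); at a notch (to about 5 degrees), held loosely, it drops flush by its own weight and then turns only a few degrees more. A quarter turn meets a notch.
- bottle: Bystander: loose white bottle with a blue label, 68 mm across, 170 mm high; origin at the centre of its underside.
- jar: Bystander: loose white jar with a green cap, 72 mm across, 90 mm high; origin at the centre of its underside.
- carton: Bystander: loose brown cardboard carton, 90 x 150 x 70 mm high; origin at the centre of its underside.
Mind the look-alikes: they are no part of the job. There is more than one size of the part that bears lid_grip; the job needs the smallest.

How it is judged (in metres and radians):
At the end, for the whole second after the job is handed in: The lid is on the tub with its lugs down in the notches: the disc's underside within 3.5 mm of the rim (it rides 10 mm high when not seated), the lid centred within 8 mm and level within 0.06 rad, and released (z of lid_grip in the frame of tub_mouth between 0.025 and 0.0335 m and horizontal distance between lid_grip and tub_mouth below 0.008 m and angle between lid_grip's own z axis and vertical below 0.06 rad); the robot touches nothing.
It fails at once if the bottle is pushed more than 40 mm or tipped over (distance of bottle from where it was at the start of the episode above 0.04 m or angle between bottle's own z axis and vertical above 0.5 rad).
It fails at once if the jar is pushed more than 40 mm or tipped over (distance of jar from where it was at the start of the episode above 0.04 m or angle between jar's own z axis and vertical above 0.5 rad).
It fails at once if the carton is pushed more than 40 mm or tipped over (distance of carton from where it was at the start of the episode above 0.04 m or angle between carton's own z axis and vertical above 0.5 rad).
It also fails if it takes over 58 s, if anything falls off the work surface, if the arm or the gripper's body presses on something with over 40 N, if the wrist force passes 120 N, or if a joint passes its speed limit or range.

## Working session

There is one attempt and no reset: what is moved stays moved. The work goes in short steps, each a Python script; the robot and the scene stay as the last script left them, time stands still between calls to the robot, and variables do not carry over. Pictures are saved under pics/ and viewed, at most 10 in all, crops included, and the job is handed in when it is done.

```bash
mkdir -p pics; ls
python3 - <<'E'
from rig import bot
import cv2,numpy as np,pickle
d={n:bot.read_camera(n) for n in("top","scene")}
pickle.dump(d,open('d.pkl','wb'))
for n in d: print(n,{k:v for k,v in d[n].items() if k not in("image","depth")})
cv2.imwrite('pics/top.png',d["top"]["image"]);cv2.imwrite('pics/scene.png',d["scene"]["image"])
print(bot.read_state())
E
```

```text
pics
top {'fovy': 43.97921031714101, 'cx': 315.69642897809376, 'cy': 250.7441674059271, 'eye': array([ 346.59550846,   11.67594738, 1369.33853583]), 'attitude': array([ 0.05183871, -0.69528975,  0.71343255, -0.06999224])}
scene {'fovy': 48.57235604737229, 'cx': 325.39152717308633, 'cy': 239.62500713525932, 'eye': array([1508.33061679, -187.54451768, 1020.32259846]), 'attitude': array([-0.30406499,  0.69700291,  0.59936113, -0.24999532])}
{'clock': 0.1, 'joint_positions': array([ 1.04640094e+00,  3.00421554e-01,  1.52152144e+00,  7.30444564e-06,
        1.32070512e+00, -6.66063116e-02]), 'qvel': array([ 0.00030814, -0.00115226, -0.00104703, -0.00015118, -0.00226677,
       -0.00275438]), 'effort': array([ 8.05255277e-04, -5.44375169e+01, -3.62370944e+01, -1.54744121e-04,
        3.01237502e-03, -1.61211750e-05]), 'ee_pos': array([242.98954662, 493.19939023, 249.77371433]), 'tool_rot': array([-1.57069654e-04,  2.26901883e-01,  9.73917480e-01, -5.03825482e-04]), 'ft_force': array([-0.71554666, -0.6082302 , -0.0546764 ]), 'moment': array([0.00965982, 0.01549058, 0.01794439]), 'grip_force': 0.0, 'grip_width': 85.59113980607663}
```

View pics/top.png

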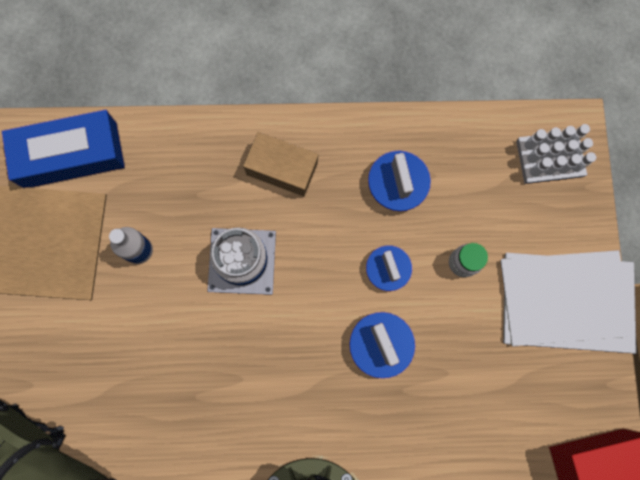

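View pics/scene.png

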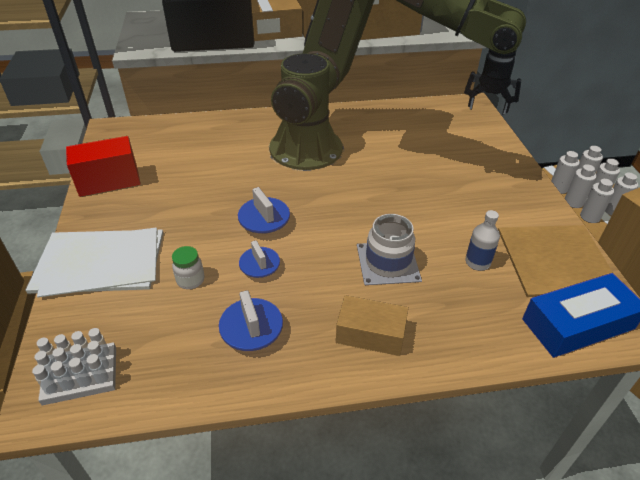

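The top view shows three blue lids, at (400,181), (389,268) and (382,345). The middle one, (389,268), is clearly the smallest. The tub is at (238,255), bottle (130,245), jar (468,259) and carton (281,163). Next I'll measure the lids and confirm with one enlarged crop.

```bash
cat > h.py <<'E'
import cv2,numpy as np
from scipy.spatial.transform import Rotation as R
def rot(q): return R.from_quat(np.roll(q,-1))
def quat(r): return np.roll(r.as_quat(),1)
def cloud(c, pose=None):
    """world points (HxWx3) of a picture; pose=(ee_pos,tool_rot) for the wrist fisheye"""
    h,w=c["depth"].shape; f=h/2/np.tan(np.radians(c["fovy"])/2)
    u,v=np.meshgrid(np.arange(w)-c["cx"],np.arange(h)-c["cy"]); z=c["depth"]
    if pose is None:
        P=np.dstack([u/f*z,v/f*z,z]).reshape(-1,3); P=rot(c["attitude"]).apply(P)+c["eye"]
    else:
        r=np.hypot(u,v)+1e-9; t=np.tan(np.minimum(r/f,1.5))
        P=np.dstack([u/r*t*z,v/r*t*z,z]).reshape(-1,3)
        M=c["mount"]; P=P@M[:3,:3].T+M[:3,3]; P=rot(pose[1]).apply(P)+pose[0]
    P=P.reshape(h,w,3); P[z<=0]=np.nan
    return P
def down(yaw):  # tool down, tool y axis at angle yaw in world
    y=np.array([np.cos(yaw),np.sin(yaw),0]); z=np.array([0,0,-1.]); x=np.cross(y,z)
    return quat(R.from_matrix(np.column_stack([x,y,z])))
def circ(p):  # least-squares circle
    A=np.c_[2*p,np.ones(len(p))]; s=np.linalg.lstsq(A,(p**2).sum(1),rcond=None)[0]
    return s[:2],np.sqrt(s[2]+s[:2]@s[:2])
E
python3 - <<'E'
import pickle,cv2,numpy as np
from h import *
d=pickle.load(open('d.pkl','rb'));c=d["top"];P=cloud(c);im=c["image"].astype(int)
for (u,v) in [(400,181),(389,268),(382,345)]:
    W=np.zeros(P.shape[:2],bool);W[v-40:v+40,u-40:u+40]=1
    b=W&(im[...,0]>im[...,2]+60)&(im[...,0]>90)
    pb=P[b];pb=pb[~np.isnan(pb[:,0])]
    (x,y),r=cv2.minEnclosingCircle(pb[:,:2].astype(np.float32))
    zt=np.median(pb[:,2]); w=W&(P[...,2]>zt+34)
    rc=cv2.minAreaRect(P[w][:,:2].astype(np.float32))
    print((u,v),"disc",x,y,"r",r,"z",zt,"bar",rc,np.nanmedian(P[w][:,2]),w.sum())
W=np.zeros(P.shape[:2],bool);W[210:300,200:280]=1
w=W&(abs(P[...,2]-130)<4);p=P[w][:,:2];print("tub",w.sum(),circ(p),cv2.minEnclosingCircle(p.astype(np.float32)))
for n,(u,v) in dict(bottle=(117,236),jar=(473,257),carton=(285,158)).items():print(n,P[v,u])
cv2.imwrite('pics/crop.png',cv2.resize(c["image"][140:390,330:500],None,fx=2.4,fy=2.4,interpolation=cv2.INTER_CUBIC))
E
```

```text
(400, 181) disc 739.861572265625 -224.06991577148438 r 72.22822570800781 z 40.93237569939879 bar ((740.8449096679688, -224.5518035888672), (91.5523910522461, 23.928621292114258), 11.077524185180664) 100.34389048952039 488
(389, 268) disc 536.1578979492188 -191.951171875 r 52.14826583862305 z 29.54968943908682 bar ((537.1123657226562, -191.6129150390625), (65.21472930908203, 17.935836791992188), 15.483960151672363) 73.31644213930736 223
(382, 345) disc 364.1048889160156 -166.93368530273438 r 72.13440704345703 z 41.01844956795571 bar ((363.89068603515625, -166.62167358398438), (91.07518768310547, 23.097454071044922), 21.525962829589844) 100.89266827217875 504
tub 602 (array([565.15587759, 145.75423488]), np.float64(45.033073489344815)) ((565.3458251953125, 146.09913635253906), 50.9777946472168)
bottle [596.36057927 384.1525081  165.21068965]
jar [ 547.1120689  -369.61067852   89.2461946 ]
carton [789.68953559  39.08038491  67.25037937]
```

View pics/crop.png

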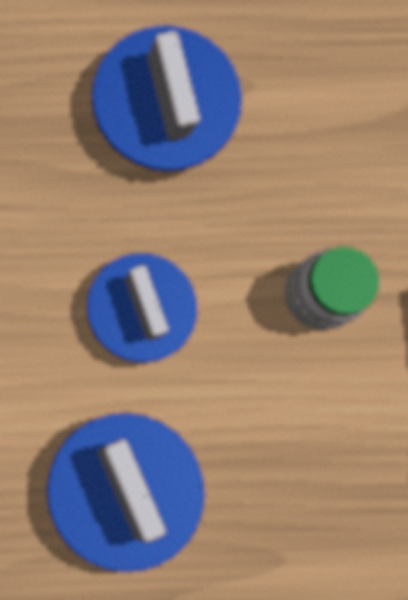

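The crop confirms it: the middle lid (top view 389,268, radius 52 mm ≈ 106 mm across, 66x16 bar) is the right one, and the other two are 144 mm across. I'll move above it and look from close by.

Run:
```python
from rig import bot
from h import *
b=np.radians(15.5)
for s in(1,-1):
    for a in(-90,-45,0,45,90):
        print(s,a,*[None if (q:=bot.ik(p,down(b+s*np.pi/2+np.radians(a)))) is None else np.round(q,2) for p in([536.6,-191.8,57],[565.3,146,165])])
y=b+np.pi/2 if abs(bot.ik([536.6,-191.8,57],down(b+np.pi/2))[5])<abs(bot.ik([536.6,-191.8,57],down(b-np.pi/2))[5]) else b-np.pi/2
print(np.degrees(y))
bot.move_to([536.6,-191.8,220],down(y)); bot.dwell(.3)
s=bot.read_state();c=bot.read_camera("wrist")
cv2.imwrite('pics/w1.png',c["image"]);P=cloud(c,(s["ee_pos"],s["tool_rot"]));print(s["ee_pos"],s["clock"],s["ft_force"],c["mount"],c["fovy"])
D=np.hypot(P[...,0]-536,P[...,1]+192)<60
w=D&(P[...,2]>62)&(P[...,2]<85);print(w.sum(),cv2.minAreaRect(P[w][:,:2].astype(np.float32)),np.median(P[w][:,2]))
```

```text
1 -90 [-0.41  0.57  1.62 -0.    0.95 -0.68] [ 0.19  0.45  1.52 -0.    1.17 -0.08]
1 -45 [-0.41  0.57  1.62 -0.    0.95 -1.46] [ 0.19  0.45  1.52 -0.    1.17 -0.87]
1 0 [-0.41  0.57  1.62 -0.    0.95 -2.25] [ 0.19  0.45  1.52 -0.    1.17 -1.65]
1 45 None [ 0.19  0.45  1.52 -0.    1.17 -2.44]
1 90 [-0.41  0.57  1.62 -0.    0.95  2.46] None
-1 -90 [-0.41  0.57  1.62 -0.    0.95  2.46] None
-1 -45 [-0.41  0.57  1.62 -0.    0.95  1.68] [ 0.19  0.45  1.52 -0.    1.17  2.28]
-1 0 [-0.41  0.57  1.62 -0.    0.95  0.89] [ 0.19  0.45  1.52 -0.    1.17  1.49]
-1 45 [-0.41  0.57  1.62 -0.    0.95  0.11] [ 0.19  0.45  1.52 -0.    1.17  0.7 ]
-1 90 [-0.41  0.57  1.62 -0.    0.95 -0.68] [ 0.19  0.45  1.52 -0.    1.17 -0.08]
-74.5
[ 536.67993711 -191.59564536  220.01044401] 3.0333 [ 0.92372623 -0.15543386  0.41675606] [[-1.30985561e-03 -9.53807336e-01 -3.00416128e-01  7.75388913e+01]
 [ 9.99998933e-01 -1.05493774e-03 -1.01075417e-03  6.17126272e-01]
 [ 6.47144426e-04 -3.00417131e-01  9.53807700e-01 -1.23312183e+02]
 [ 0.00000000e+00  0.00000000e+00  0.00000000e+00  1.00000000e+00]] 65.70646984690485
1769 ((538.6159057617188, -192.3301239013672), (65.7464370727539, 16.132640838623047), 16.609418869018555) 73.35640139981075
```

View pics/w1.png

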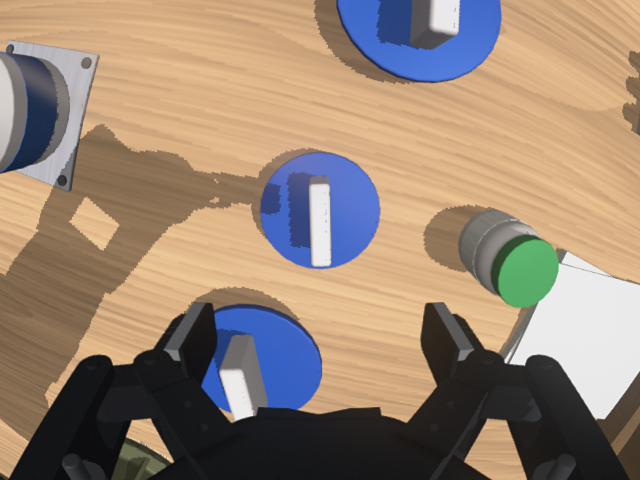

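The wrist view shows the lid's bar at (320,222), in line with the jaws. I'll look at the tub with the same camera and yaw so the bias cancels, then come back and grasp.

Run:
```python
from rig import bot
from h import *
y=np.radians(16.3-90)
bot.move_to([565.3,146,300],down(y)); bot.dwell(.3)
s=bot.read_state();c=bot.read_camera("wrist")
P=cloud(c,(s["ee_pos"],s["tool_rot"]))
D=np.hypot(P[...,0]-565,P[...,1]-146)<65
w=D&(P[...,2]>124)&(P[...,2]<136);p=P[w][:,:2]
rr=np.hypot(*(p-p.mean(0)).T);print(w.sum(),circ(p),cv2.minEnclosingCircle(p.astype(np.float32)),np.median(P[w][:,2]),np.percentile(rr,[0,5,50,95,100]))
v,u=np.argwhere(D).mean(0).astype(int);print(u,v,s["ee_pos"],s["clock"])
cv2.imwrite('pics/w2.png',cv2.resize(c["image"][max(v-90,0):v+90,u-110:u+110],None,fx=3,fy=3))
```

```text
4430 (array([566.80532507, 145.89969523]), np.float64(44.73975887740114)) ((566.3468627929688, 145.7128448486328), 51.256919860839844) 129.50710711506116 [35.3650772  37.58795639 45.16742962 50.37006426 52.63478458]
313 370 [565.43450049 145.39605507 299.86809563] 4.6917
```

View pics/w2.png

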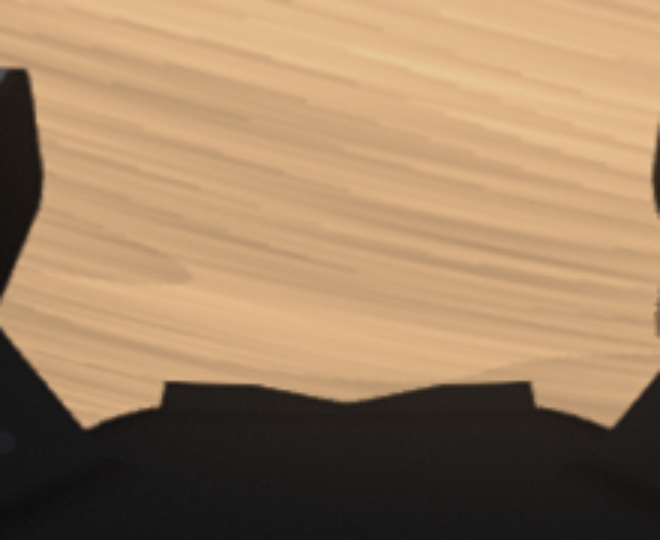

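The crop centre fell on the gripper body (no tub in it), but the rim measurement is sound: tub centre (566.5,145.8). Now the grasp and lift.

Run:
```python
from rig import bot
from h import *
q=down(np.radians(16.3-90))
bot.move_gripper(50)
bot.move_to([538.4,-192.2,140],q)
print(bot.servo_line([538.4,-192.2,57],speed=80,until_force=15))
bot.move_gripper(10,50)
s=bot.read_state();print(s["ee_pos"],s["grip_width"],s["grip_force"],s["ft_force"])
bot.servo_line([538.4,-192.2,265],speed=150)
bot.move_to([566.5,145.8,265],q);bot.dwell(.3)
s=bot.read_state();print(s["ee_pos"],s["grip_width"],s["grip_force"],s["ft_force"],s["moment"],s["clock"])
c=bot.read_camera("wrist");cv2.imwrite('pics/w3.png',c["image"])
P=cloud(c,(s["ee_pos"],s["tool_rot"]));im=c["image"].astype(int)
b=(im[...,0]>im[...,2]+60)&(im[...,0]>90)&(P[...,2]>200)&(P[...,2]<270);p=P[b]
A=np.c_[p[:,:2]-s["ee_pos"][:2],np.ones(len(p))];print(b.sum(),np.linalg.lstsq(A,p[:,2]-s["ee_pos"][2],rcond=None)[0],cv2.minEnclosingCircle(p[:,:2].astype(np.float32)))
```

```text
False
[ 538.61519855 -192.23445687   57.39230248] 15.635628692667547 49.62835729122162 [-0.11391999  0.31368834  2.94908688]
[566.64945405 145.18968285 265.01015354] 15.532724029865117 48.686848282814026 [-0.03686826 -0.33555567 -2.94127289] [0.00922071 0.01009958 0.02614751] 11.2917
21651 [-1.41887720e-03  5.18377836e-04 -2.77069788e+01] ((566.8236694335938, 144.86993408203125), 52.7137565612793)
```

View pics/w3.png

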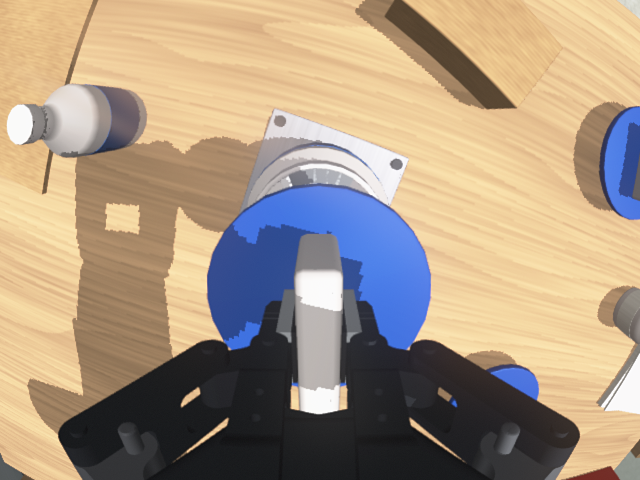

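The lid (disc centre about (320,285)) is held level and is centred over the tub mouth at about (320,180). Lowering now until contact.

Run:
```python
from rig import bot
from h import *
bot.servo_line([566.4,146.3,200],speed=100)
r=bot.servo_line([566.4,146.3,167],speed=25,until_force=6);bot.dwell(.2)
s=bot.read_state();print(r,s["ee_pos"],s["ft_force"],s["moment"],s["joint_positions"][5],s["clock"])
```

```text
True [566.36329213 146.27869066 175.27793472] [-1.30222489 -0.24790626  6.06772682] [-0.05762709  0.20638694  0.03728079] 1.4764881359322275 13.275
```

Contact came at z 175.3, so the lid is riding on the ring. I'll loosen the grip and turn in small joint-6 steps, watching the disc height with the wrist camera.

Run:
```python
from rig import bot
from h import *
def disc():
    s=bot.read_state();c=bot.read_camera("wrist");P=cloud(c,(s["ee_pos"],s["tool_rot"]));im=c["image"].astype(int)
    b=(im[...,0]>im[...,2]+60)&(im[...,0]>90)&(P[...,2]>120)&(P[...,2]<170)
    p=P[b];A=np.c_[p[:,:2]-[566.4,146],np.ones(len(p))];k=np.linalg.lstsq(A,p[:,2],rcond=None)[0]
    return k[2],np.hypot(*k[:2]),s
bot.move_gripper(18)
z0,t,s=disc();print(z0,t,s["grip_width"],s["ft_force"])
q=s["joint_positions"].copy()
for i in range(27):
    q[5]-=np.radians(4);bot.move_joints(q);bot.dwell(.05)
    z,t,s=disc();m=s["moment"]
    print(i,round(z,1),round(t,3),np.round(m,2),np.round(s["ft_force"],1),round(s["clock"],1))
    if z<z0-6 or abs(m[2])>1.5 or s["clock"]>45: break
print(s["ee_pos"],s["joint_positions"][5])
```

```text
147.64790095835787 0.0008011181896376082 17.96349568201503 [0.36794813 0.12560363 0.39030718]
0 147.6 0.001 [0.01 0.03 0.01] [-0.   0.3  0.3] 13.8
1 147.6 0.001 [ 0.01  0.03 -0.  ] [ 0.5 -0.5 -0.1] 14.2
2 137.7 0.002 [ 0.   -0.   -0.04] [ 0.4 -0.4 -0.7] 14.5
[565.91543393 146.20815249 174.23514734] 1.2698940736324396
```

The lid dropped 10 mm, to a disc top of 137.7, and is level. Letting go, retreating straight up, and checking.

Run:
```python
from rig import bot
from h import *
bot.move_gripper(50)
s=bot.read_state();p=s["ee_pos"];bot.servo_line([p[0],p[1],300],speed=150);bot.dwell(.3)
s=bot.read_state();c=bot.read_camera("wrist");P=cloud(c,(s["ee_pos"],s["tool_rot"]));im=c["image"].astype(int)
cv2.imwrite('pics/w4.png',c["image"])
b=(im[...,0]>im[...,2]+60)&(im[...,0]>90)&(P[...,2]>125)&(P[...,2]<170);k=P[b]
A=np.c_[k[:,:2]-[566.4,146],np.ones(len(k))];print(np.linalg.lstsq(A,k[:,2],rcond=None)[0],cv2.minEnclosingCircle(k[:,:2].astype(np.float32)),s["ft_force"],s["clock"])
```

```text
[8.15889950e-04 4.38943835e-04 1.37619294e+02] ((566.0661010742188, 146.34701538085938), 52.65437316894531) [-0.30677347  0.11131636 -0.41379784] 16.2917
```

View pics/w4.png

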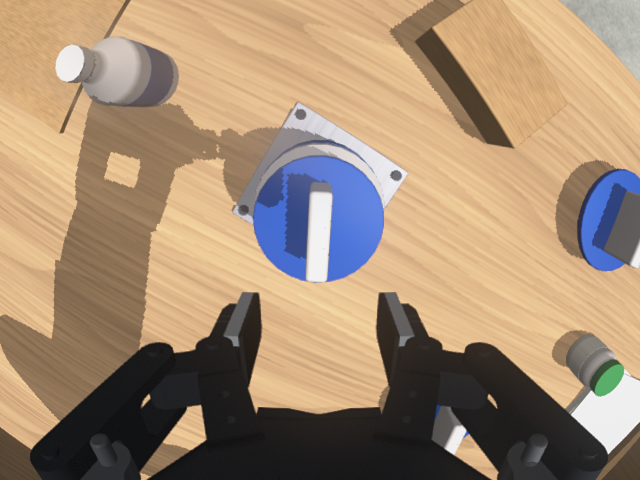

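The picture shows the lid at (319,218) flush and level on the tub, with the jaws clear of it. The bottle (117,72), carton (490,70) and jar (595,362) are still standing. Handing in.

```bash
python3 -c "
from rig import bot
print(bot.finish_job())"
```

```text
the job is handed in; nothing more can be done
None
```

The tub is closed: the small blue lid dropped into its notches and lies level and flush, centred within about 1 mm by camera, and released; the bottle, jar and carton are still standing, and I handed in at about 16 s (the hand-in returned no verdict).

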